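# Reverse the bar in the channel jig and lay its keeper across

### The arm

A 7-joint arm with a two-finger parallel gripper is mounted at the origin on the work surface; the furniture and walls round the work are solid. World frame = base frame: x ahead of the robot, y to its left, z up, the work surface at z = 0. Lengths are in mm, angles in degrees, forces in N, time in s.
With the tool pointing down it reaches from about 425 to 1025 mm from the base axis. Payload 3.6 kg.
Tool frame: the origin (TCP) lies at the very end of the fingers, on their centre line; the grasp point (between the pads) lies 19 mm behind it; z points along the fingers, y is the line along which they close (so a half turn about z gives the same grasp; the last joint's range is limited). The gripper opens to 85 mm and grips with 20 to 120 N. Pads are 22 mm wide; open, the fingers measure 114 mm over their backs; the gripper's body (76 mm by 85 mm) begins 54 mm behind the grasp point. The pads swing forward as they close: fully open they stand 13 mm farther back than shut.
Start: joints at [-71.763, 33.873, 2.773, 92.16, -1.908, 54.013, -1.931], TCP at [290.184, 664.397, 231.302] pointing down, gripper open.
Joint ranges: [-153.93, 153.93], [-27.13, 128.08], [-72.61, 78.16], [10.71, 143.7], [-87.88, 267.88], [4.46, 118.87], [-176.78, 176.78]. Speed limits (degrees/s): [147.25, 147.25, 180, 180, 180, 180, 180].

### API

Orientations are given as a 3x3 rotation matrix whose columns are the frame's x, y, z axes.
In Python, from station import env, vision, boxes_of, pinpoint gives the robot as it stands. The module is installed in compiled form; this text tells all that it offers.
- The arm moves only by the tool play_rows, never from a script. Its argument "series" is a list of rows, each a list of 4 numbers: the shift along the tool's x, y, z in mm, then the turn about the tool's z in rad. A call has 1 to 20 rows; each row is the pose to reach, as a shift and turn from the pose commanded when the call began, along the tool's axes at that moment; what a row does not reach only later rows make up. A row lasts 1/8 s, in which the tool goes at most 62.5 mm and 10.7 degrees, less where a joint would pass 70% of its speed; a pose out of reach is approached as far as the arm can. A call with a gripper value outside its range is refused whole. "claw" is the finger opening in mm, from 0 to 85.4, set as the call begins (left out, the last holds). The fingers move at their own pace and stop on an object; "newtons" is the grip in N (left out, the last holds). Time passes only in rows, so rows that repeat a pose let the fingers close. It gives the time, the measured TCP pose, the force, the opening and the grip force at its end, in the units of the state.
- env.get_state(): the state, without advancing time (a new reading comes with each control period).
- vision.snapshot(name): name is "scene" or "top"; returns the picture (384x512x3 uint8, red, green, blue); there is no depth.
- vision.camera_params(name): a dict with "fx", "fy", "cx", "cy" (pixels), "R" (3x3) and "t" (3): a world point X has camera coordinates R X + t. Camera axes: x right, y down, z forward; pixel columns grow to the right and rows downward; lengths in mm; the calibration is good to about 2 mm. A picture is of the moment at which its call begins. camera_params takes no time and is no camera call.
- env.close_job(): hands the job in; it is judged then, once.
Trained networks look in the newest picture that a camera, given by its name, has taken for a name from the list of things; names that differ only in an ending like _2 or _b are one class to them, and where a whole thing is asked for, a point or a joint stands for the part that bears it (a point fixed in the world has none). Each returns a list of dicts, best first, with "score" (0 to 1); they miss things now and then, are a little off and sometimes report something else, mostly with a low value. They report only what shows in the picture. A call takes as long as a camera call.
- boxes_of(camera, name): "point" ([column, row] in pixels, amid what is visible of it).
- pinpoint(camera, name): "point" ([column, row] in pixels: a listed point, or the origin of a listed thing).
The state is a dict: "t": time; "joints": joint angles; "qvel": joint speeds; "joint_efforts": joint torques, N m; "eef_pos": TCP position; "ee_rot": TCP orientation; "force": force on the tool from outside, world axes, zero at the start; "torque": the same for the moment, N m; "grip_width": finger opening in mm; "grasp_force": force on a finger pad.
Only numpy, scipy, OpenCV 4.12 (cv2) and the standard library are available. Lean on these libraries where they do the work, as an engineer would, in place of code of your own. Each camera call takes 0.05 s, during which the arm holds its last target. There are 200 camera calls.

### The job

The thin turned end of the aluminium bar sticking out of the channel jig is finished: take the bar out and put it back end for end, flat in the channel with the turned end inside right up to the end stop (a centimetre's gap is fine) and the plain square end sticking out. With the bar in place, the loose steel keeper bar must lie across the jig's two posts, between their lips and about centred over the channel. Do not drop either part, do not knock the bar against the posts, and leave the other things on the bench where they are.

Things in the scene. Friction and masses are not known exactly. Their poses are not given: they have to be found in the camera images.
- jig: dark steel jig fixed to the bench, base plate 170 (x) x 112 (y) x 12 mm. Origin: centre of its underside; z up; x along its open-topped channel, from the end stop to the open end. Channel floor 30 mm above the bench, 28 mm wide; walls 8 mm thick flare outward above 45 mm, top at 56 mm: no room for fingers beside a part lying in it
- clear_patch (a point): bench level, middle of an empty patch of bench to the right of the jig, 260 mm in world x and 110 mm in y, where the bar may be laid down meanwhile
- channel_stop (a point): middle of the end stop's face, on the channel floor at jig x = -75 mm; the stop is 54 mm high. At the start the bar's square end lies 2 to 11 mm from it
- channel_mouth (a point): middle of the channel's open end, on its floor at jig x = +85 mm. At the start the bar's turned end sticks out about 105 mm beyond it, overhanging the bench at floor height
- post_a: one of two identical bright steel posts fixed on the jig either side of the channel, at jig x = 0, y = +42 mm; 44 (x) x 22 (y) mm. Origin: centre of its underside, 12 mm above the bench. Its flat seat for the keeper is 64 mm above the bench, between two 4 mm thick lips 8 mm high, 36 mm apart along the jig's x
- post_b: the other post, the same, at jig x = 0, y = -42 mm
- bar: loose aluminium bar 260 mm long, about 0.3 kg: 22 x 22 mm square for 230 mm, the last 30 mm at one end turned down to a round spigot 14 mm across on the bar's axis. x along the bar, towards the turned end; origin in the middle of its length on the underside (bar axis 11 mm above)
- bar_turned (a point): centre of the end face of the bar's turned (thin, round) end, on the bar's axis; 130 mm from the middle
- bar_plain (a point): centre of the end face of the bar's plain square end, on the bar's axis; 130 mm from the middle
- keeper: loose bright steel keeper bar, 24 (x) x 130 (y) x 20 mm high, about 0.25 kg, with a small dark dot near each end on top; y along it; origin: centre of its underside. Lies flat on the bench to the left of the jig
- keeper_mid (a point): centre of the keeper, 10 mm above its underside
- wood_block_2: bystander: plain wooden block 60 x 120 x 45 mm, long in y; origin: centre of its underside
- oil_bottle: bystander: small amber-brown bottle, 48 mm across, 134 mm tall; origin: centre of its underside
- insulating_tape: bystander: small black roll of tape lying flat, 58 mm across, 18 mm high; origin: centre of its underside
- tape_measure: bystander: yellow and black tape measure, 38 x 85 x 60 mm high; origin: centre of its underside
- masking_tape: bystander: tan roll of tape lying flat, 95 mm across, 24 mm high; origin: centre of its underside
- small_jar: bystander: spice-size glass jar with black lid, 45 mm across, 105 mm tall; origin: centre of its underside
- wood_block_1: bystander: small plain wooden block with a dark knot, 45 x 70 x 21 mm high, long in y; origin: centre of its underside

How it is judged:
By the outcome, as a careful person would: the job done as asked, in the order asked, and still so for the second after the job is handed in, with the robot touching nothing.
It also fails if it takes over 72 s, if anything falls off the work surface, if the arm or the gripper's body presses on something with over 40 N, if the wrist force passes 120 N, or if a joint passes its speed limit or range.

## Working session

There is one attempt and no reset: what is moved stays moved. The work goes in short steps, Python scripts to look and compute and a tool call to move; the robot and the scene stay as the last step left them, time stands still between calls to the robot, and variables do not carry over. Pictures are saved under pics/ and viewed, at most 10 in all, crops included, and the job is handed in when it is done.

Besides the shell and the picture viewer there is one more tool, called after ">>>" as name(argument=value, ...), one argument or row to a line, values as JSON. play_rows: Moves the arm, as the interface text tells. Its arguments: {"type":"object","properties":{"series":{"type":"array","items":{"type":"array","items":{"type":"number"}}},"claw":{"type":"number"},"newtons":{"type":"number"}},"required":["series"]}

```bash
mkdir -p pics; python3 - <<'E'
from station import env, vision, boxes_of, pinpoint
import cv2, numpy as np
s=env.get_state(); print(s['t'],s['eef_pos'],np.round(s['ee_rot'],3).tolist(),s['grip_width'],s['force'])
for c in('scene','top'):
    im=vision.snapshot(c); cv2.imwrite(f'pics/{c}0.png',cv2.resize(im[:,:,::-1],(800,600)))
    p=vision.camera_params(c); print(c,{k:np.round(v,3).tolist() for k,v in p.items()})
    for n in ['jig','channel_stop','channel_mouth','post_a','bar','bar_turned','bar_plain','keeper','keeper_mid','clear_patch']:
        print(n,[(np.round(d['point'],1).tolist(),round(d['score'],2)) for d in pinpoint(c,n)[:3]])
E
```

```text
0.0 [289.87067722 663.59860696 230.10749364] [[-0.916, 0.4, -0.001], [0.4, 0.916, -0.002], [-0.0, -0.002, -1.0]] 85.38299514325404 [ 0.19523076  0.43205999 -0.28862721]
scene {'fx': 396.594, 'fy': 396.594, 'cx': 256.819, 'cy': 195.166, 'R': [[0.459, -0.888, -0.017], [-0.695, -0.347, -0.63], [0.553, 0.301, -0.777]], 't': [-254.878, 336.077, 1426.445]}
jig [([252.5, 198.8], 0.6)]
channel_stop [([232.3, 192.1], 0.89)]
channel_mouth [([268.2, 201.5], 0.9), ([345.2, 211.1], 0.49)]
post_a [([210.5, 159.7], 0.67), ([251.9, 192.2], 0.51)]
bar []
bar_turned [([292.6, 205.3], 0.66)]
bar_plain [([231.4, 190.5], 0.8), ([187.1, 181.5], 0.19)]
keeper [([187.5, 181.2], 0.47), ([172.6, 158.9], 0.45)]
keeper_mid [([233.3, 191.1], 0.67)]
clear_patch [([310.9, 222.9], 0.93), ([344.2, 206.1], 0.43)]
top {'fx': 482.424, 'fy': 482.424, 'cx': 258.586, 'cy': 186.47, 'R': [[-0.286, -0.958, -0.012], [-0.744, 0.23, -0.627], [0.604, -0.171, -0.779]], 't': [55.526, 414.476, 1345.593]}
jig [([238.8, 206.5], 0.89), ([383.4, 171.1], 0.48)]
channel_stop [([216.8, 211.4], 0.6)]
channel_mouth [([261.2, 194.1], 0.97)]
post_a [([246.2, 217.7], 0.74), ([233.6, 196.7], 0.48), ([384.2, 172.1], 0.45)]
bar [([255.8, 196.5], 0.64)]
bar_turned [([290.8, 179.4], 0.59)]
bar_plain [([223.0, 208.9], 0.69)]
keeper [([109.0, 226.3], 0.83), ([247.0, 217.3], 0.18)]
keeper_mid [([109.0, 219.8], 0.85)]
clear_patch [([314.6, 189.7], 0.7)]
```

View pics/scene0.png

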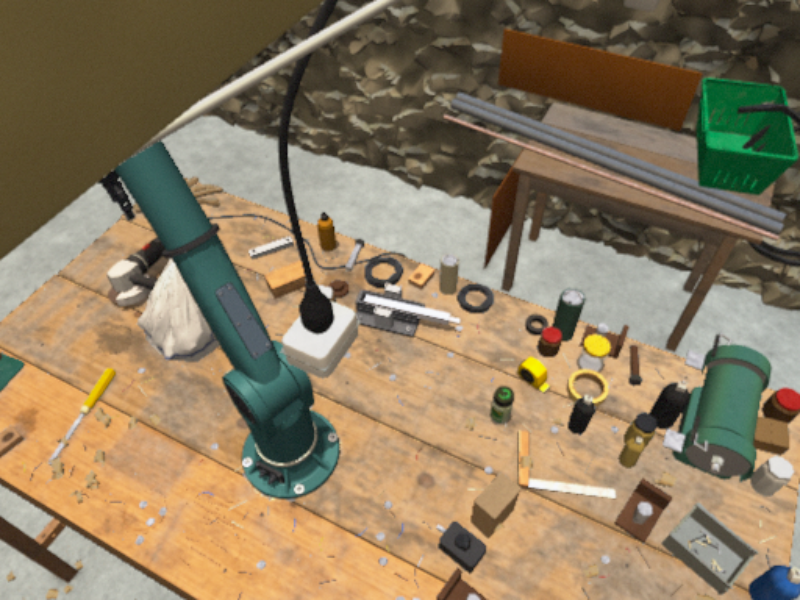

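View pics/top0.png

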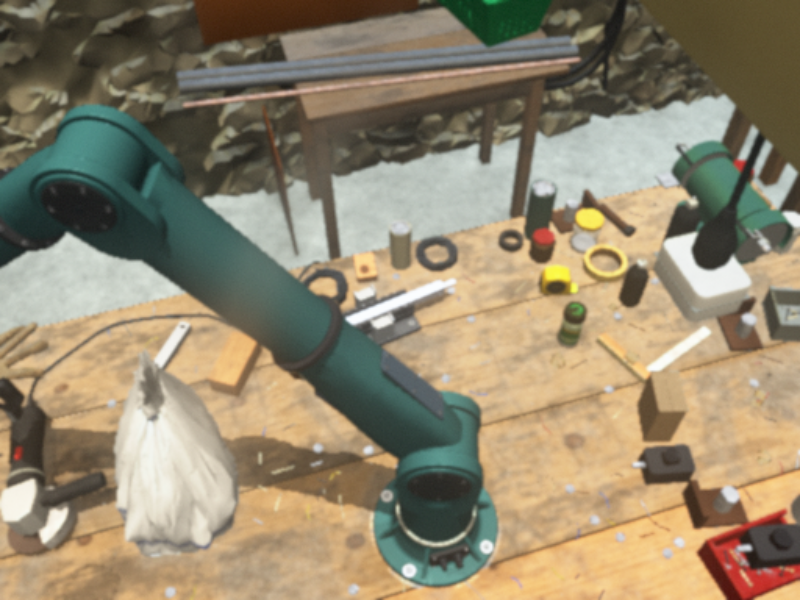

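The scene view shows the keeper at about (173,158), the jig with bar at (252,199) and the turned end at (293,205). In the top view they are at (109,221), (239,206) and (291,180), and the arm partly hides the jig's stop end there. Next I'll measure them on known-height planes.

```bash
cat > h.py <<'E'
from station import env, vision, boxes_of, pinpoint
import cv2, numpy as np
from scipy.optimize import least_squares
P={c:vision.camera_params(c) for c in('scene','top')}
def proj(c,X):
    p=P[c]; q=np.asarray(X)@np.array(p['R']).T+p['t']
    return np.stack([p['fx']*q[...,0]/q[...,2]+p['cx'],p['fy']*q[...,1]/q[...,2]+p['cy']],-1)
def plane(c,uv,z):
    p=P[c]; R=np.array(p['R']); d=R.T@np.array([(uv[0]-p['cx'])/p['fx'],(uv[1]-p['cy'])/p['fy'],1]); o=-R.T@np.array(p['t'])
    return o+d*(z-o[2])/d[2]
def crop(c,uv,w,name,h=None,s=8):
    im=vision.snapshot(c)[:,:,::-1]; h=h or w*3//4
    x,y=int(uv[0]-w/2),int(uv[1]-h/2)
    k=cv2.resize(im[y:y+h,x:x+w],None,fx=s,fy=s,interpolation=cv2.INTER_CUBIC); cv2.imwrite('pics/'+name,k); print(name,'origin',x,y,'scale',s); return im
E
python3 - <<'E'
from h import *
for n,z,a,b in [('jig',0,(252.5,198.8),(238.8,206.5)),('stop',30,(232.3,192.1),(216.8,211.4)),('mouth',30,(268.2,201.5),(261.2,194.1)),('turned',41,(292.6,205.3),(290.8,179.4)),('plain',41,(231.4,190.5),(223,208.9)),('keeper',0,(172.6,158.9),(109,226.3)),('kmid',10,(172.6,158.9),(109,219.8)),('patch',0,(310.9,222.9),(314.6,189.7))]:
    print(n,plane('scene',a,z).round(1),plane('top',b,z).round(1))
a=crop('scene',(258,198),80,'c1.png',60,5); b=crop('top',(250,195),80,'c2.png',60,5)
c=crop('scene',(172,158),40,'c3.png',30,8); d=crop('top',(109,220),40,'c4.png',30,8)
A=cv2.imread('pics/c1.png');B=cv2.imread('pics/c2.png');C=cv2.imread('pics/c3.png');D=cv2.imread('pics/c4.png')
f=lambda i:cv2.resize(i,(400,300))
cv2.imwrite('pics/m1.png',np.vstack([np.hstack([f(A),f(B)]),np.hstack([f(C),f(D)])]))
E
```

```text
jig [472.4 -22.4   0. ] [462.9 -10.7   0. ]
stop [445.5  58.6  30. ] [443.1  67.9  30. ]
mouth [467.9 -98.6  30. ] [468.9 -91.7  30. ]
turned [ 486.6 -199.3   41. ] [ 491.7 -204.1   41. ]
plain [443.8  61.1  41. ] [438.9  47.2  41. ]
keeper [516.2 419.    0. ] [510.5 417.6   0. ]
kmid [509.  411.7  10. ] [529.  413.2  10. ]
patch [ 467.6 -290.7    0. ] [ 455.3 -280.3    0. ]
c1.png origin 218 168 scale 5
c2.png origin 210 165 scale 5
c3.png origin 152 143 scale 8
c4.png origin 89 205 scale 8
```

View pics/m1.png

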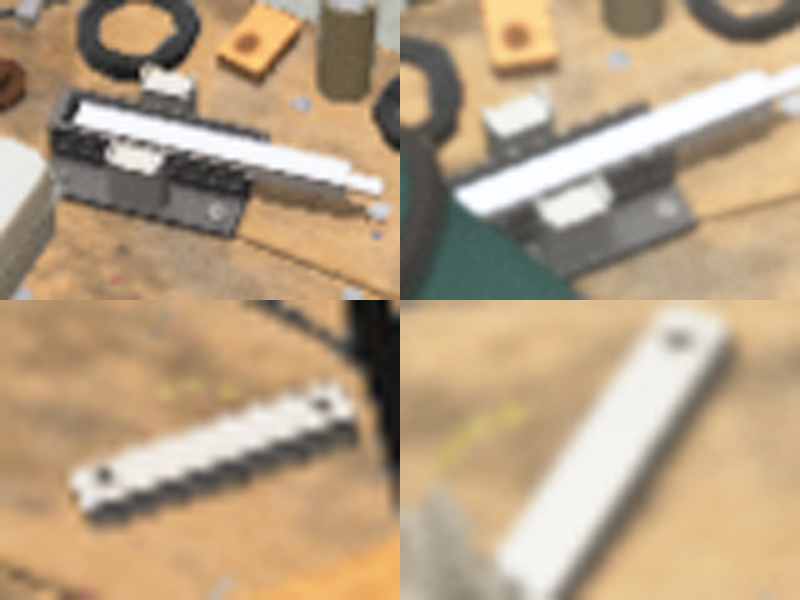

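The crops show the jig with the bar in it. The turned end points right, both posts' white seats are visible, and the keeper is lying clear with its two dots. The two cameras disagree by about 10 mm, so I'll zoom in to pick corners for a proper fit.

```bash
python3 - <<'E'
from h import *
def up(c,x,y,w,h,s,name):
    im=vision.snapshot(c)[:,:,::-1]; k=cv2.resize(im[y:y+h,x:x+w],None,fx=s,fy=s,interpolation=cv2.INTER_CUBIC)
    for i in range(0,w,5): cv2.putText(k,str(x+i),(i*s,8),0,.3,(0,0,255),1); cv2.line(k,(i*s,10),(i*s,14),(0,0,255))
    for j in range(0,h,5): cv2.putText(k,str(y+j),(0,j*s+4),0,.3,(0,0,255),1); 
    for i in range(0,w,5):
        for j in range(0,h,5): k[j*s,i*s]=(0,0,255); k[j*s+1,i*s]=(0,0,255)
    cv2.imwrite('pics/'+name,k)
up('scene',225,178,75,44,10,'z1.png'); up('top',225,172,75,54,10,'z2.png')
for n in ['wood_block_2','oil_bottle','insulating_tape','tape_measure','masking_tape','small_jar','wood_block_1']:
    print(n,[[plane(c,d['point'],0)[:2].round(0).tolist()+[round(d['score'],2)] for d in pinpoint(c,n)[:2]] for c in('scene','top')])
E
```

```text
wood_block_2 [[[425.0, 283.0, 0.76], [615.0, -34.0, 0.52]], [[425.0, 293.0, 0.68], [607.0, -34.0, 0.51]]]
oil_bottle [[[611.0, 270.0, 0.71], [589.0, -39.0, 0.21]], []]
insulating_tape [[[513.0, -186.0, 0.71], [579.0, -392.0, 0.55]], [[603.0, -371.0, 0.47], [463.0, -11.0, 0.32]]]
tape_measure [[[432.0, -420.0, 0.59]], [[466.0, 68.0, 0.68], [432.0, -421.0, 0.64]]]
masking_tape [[[457.0, -561.0, 0.53]], [[466.0, 66.0, 0.63], [456.0, -547.0, 0.57]]]
small_jar [[[293.0, -394.0, 0.75], [511.0, -10.0, 0.24]], [[300.0, -393.0, 0.9]]]
wood_block_1 [[[425.0, 283.0, 0.76], [615.0, -34.0, 0.52]], [[425.0, 293.0, 0.68], [607.0, -34.0, 0.51]]]
```

View pics/z1.png

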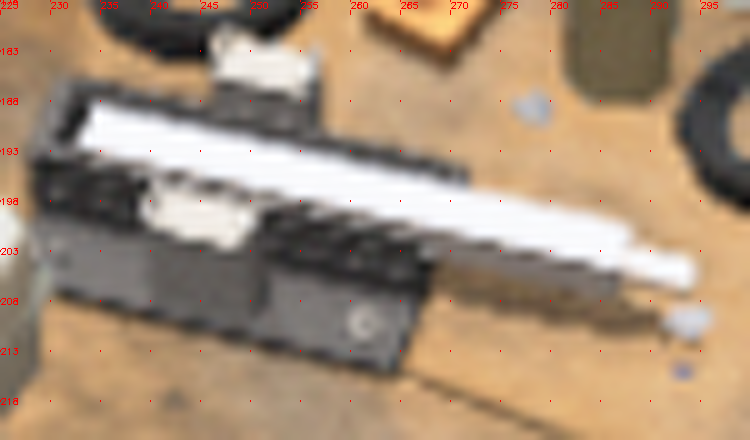

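View pics/z2.png

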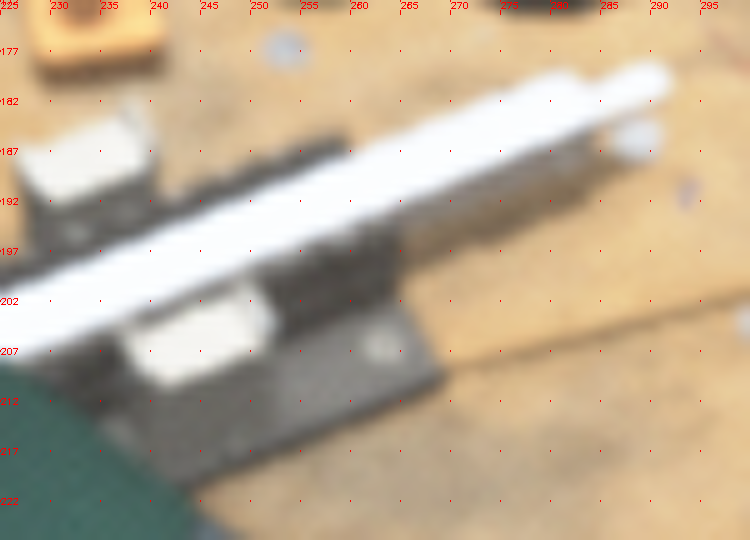

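Both zooms are clear: the bar's plain end is at about (233,190) in scene, its shoulder at (287,203) and the spigot tip at (294,205). In top the shoulder is at (283,182) and the tip at (291,180). I'll fit the jig and bar poses from corner picks.

```bash
cat > fit.py <<'E'
from h import *
S=lambda x,y:('scene',(225+x/10-.45,178+y/10-.45)); T=lambda x,y:('top',(225+x/10-.45,172+y/10-.45))
barp=[((-130,11,22),S(94,106)),((-130,-11,22),S(78,150)),((100,11,22),S(632,228)),((100,-11,22),S(617,268)),((130,0,11),S(694,272)),
 ((100,11,22),T(578,70)),((100,-11,22),T(605,115)),((130,0,11),T(670,80))]
jigp=[((85,-56,12),S(397,362)),((85,-56,0),S(395,377)),((-85,-56,12),S(48,285)),((85,-56,12),T(445,372)),((85,-56,0),T(447,382)),
 ((22,-31,64),S(258,212)),((22,-53,64),S(238,248)),((-22,-53,64),S(147,225)),((22,-31,64),T(255,285)),((22,-53,64),T(270,340)),((-22,-53,64),T(165,383)),
 ((22,53,72),S(320,52)),((-22,53,72),S(215,30))]
def fit(pts,z0,x0):
    L=np.array([p[0] for p in pts],float)
    def f(q):
        c,s=np.cos(q[2]),np.sin(q[2]); W=np.c_[q[0]+c*L[:,0]-s*L[:,1],q[1]+s*L[:,0]+c*L[:,1],L[:,2]+z0]
        return np.concatenate([proj(p[1][0],w)-p[1][1] for p,w in zip(pts,W)])
    r=least_squares(f,x0,loss='soft_l1',x_scale=[1,1,.01]); q=r.x
    print(q[:2].round(1),np.degrees(q[2]).round(2)); print(f(q).reshape(-1,2).round(1).tolist()); return q
if __name__=='__main__':
    b=fit(barp,30,[465,-70,-1.42]); j=fit(jigp,0,[458,-12,-1.42])
    c,s=np.cos(j[2]),np.sin(j[2]); d=b[:2]-j[:2]; print('bar in jig',c*d[0]+s*d[1],-s*d[0]+c*d[1])
E
python3 fit.py
```

```text
[465.  -77.6] -79.01
[[-0.0, 0.2], [-0.1, -0.2], [0.0, -0.4], [0.2, -0.2], [0.3, 0.5], [-0.2, 0.1], [0.3, 0.1], [-0.3, 0.2]]
[454.1 -11.8] -78.02
[[0.1, -0.0], [0.4, 0.2], [-4.6, -0.7], [1.0, -0.6], [0.8, 0.5], [0.5, -0.7], [1.0, -0.1], [-0.4, 0.0], [-0.6, 0.8], [1.1, 0.0], [-0.6, 1.2], [-0.2, -1.2], [0.1, -1.0]]
bar in jig 66.58780490197326 -3.0058870388645804
```

```bash
cat >> h.py <<'E'
def tri(a,b):
    f=lambda X:np.r_[proj('scene',X)-a,proj('top',X)-b]
    r=least_squares(f,[450,0,100]); return r.x.round(0),np.abs(r.fun).max().round(1)
def shift(cmd,ang,tgt,tang):
    "cmd xyz, tool-y world angle deg -> target: tool-frame shift, turn"
    a=np.radians(ang); y=np.array([np.cos(a),np.sin(a),0]); z=np.array([0,0,-1.]); x=np.cross(y,z)
    d=np.array(tgt,float)-cmd; return np.round([x@d,y@d,z@d,-np.radians(tang-ang)],3).tolist()
E
python3 - <<'E'
from h import *
print(tri((205,214),(450,176)),plane('scene',(205,214),0),plane('top',(450,176),0))
c=[290.184,664.397,231.302]; R=env.get_state()['ee_rot']; a=np.degrees(np.arctan2(R[1,1],R[0,1])); print(a)
for t,g in [([480,320,231],40),([490,0,231],11),([474.2,-124.7,180],11),([474.2,-124.7,120],11),([474.2,-124.7,34],11)]: print(t,shift(c,a,t,g))
E
```

```text
(array([ -97., -241.,  715.]), np.float64(0.6)) [314.0042659  115.68750837   0.        ] [ 372.3939844  -757.19170127    0.        ]
66.40718158536349
[480, 320, 231] [-311.789, -239.639, 0.302, 0.461]
[490, 0, 231] [-449.028, -528.889, 0.302, 0.967]
[474.2, -124.7, 180] [-484.458, -649.489, 51.302, 0.967]
[474.2, -124.7, 120] [-484.458, -649.489, 111.302, 0.967]
[474.2, -124.7, 34] [-484.458, -649.489, 197.302, 0.967]
```

>>> play_rows(
  series=[
    [-312,-240,0,0.46],
    [-312,-240,0,0.46],
    [-312,-240,0,0.46],
    [-312,-240,0,0.46],
    [-312,-240,0,0.46],
    [-312,-240,0,0.46],
    [-312,-240,0,0.46],
    [-449,-529,0,0.967],
    [-449,-529,0,0.967],
    [-449,-529,0,0.967],
    [-449,-529,0,0.967],
    [-449,-529,0,0.967],
    [-449,-529,0,0.967],
    [-484.5,-649.5,81.3,0.967],
    [-484.5,-649.5,81.3,0.967],
    [-484.5,-649.5,81.3,0.967],
    [-484.5,-649.5,81.3,0.967],
    [-484.5,-649.5,81.3,0.967],
  ],
  claw=60,
)

```text
t: 4.35
eef_pos: [475.4, -122.7, 150.3]
ee_rot: [[-0.194, 0.981, 0.001], [0.981, 0.194, 0.001], [0.001, 0.001, -1.0]]
force: [0.2, 1.1, 0.3]
grip_width: 60.1
grasp_force: 0.0
```

>>> play_rows(
  series=[
    [0,0,40,0],
    [0,0,80,0],
    [0,0,115,0],
    [0,0,115,0],
    [0,0,115,0],
  ],
)

```text
t: 4.97
eef_pos: [475.5, -123.8, 36.2]
ee_rot: [[-0.193, 0.981, 0.002], [0.981, 0.193, 0.0], [-0.0, 0.002, -1.0]]
force: [0.0, -1.1, 0.1]
grip_width: 60.1
grasp_force: 0.0
```

```bash
python3 - <<'E'
from h import *
s=env.get_state(); print(s['t'],s['eef_pos'],s['force'],s['joints'])
for c in('scene','top'): vision.snapshot(c)
def g(c,x,y,w,h,s):
    im=vision.snapshot(c)[:,:,::-1]; return cv2.resize(im[y:y+h,x:x+w],None,fx=s,fy=s,interpolation=cv2.INTER_CUBIC)
cv2.imwrite('pics/a1.png',np.hstack([g('scene',235,160,80,60,5),g('top',235,150,80,60,5)]))
E
```

```text
4.975 [ 475.52372058 -123.8374167    36.18270646] [ 0.04420884 -1.10743278  0.13723737] [  2.20241681  37.26395384   9.69468803 129.1525365  -23.24774725
  15.03425141  43.57183134]
```

View pics/a1.png

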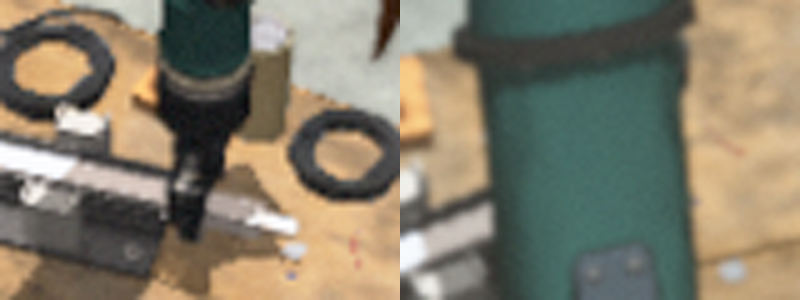

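The gripper straddles the bar just beyond the mouth at scene (273,200), clear of the jig. I'll go 3 mm lower and close.

>>> play_rows(
  series=[
    [0,0,3,0],
    [0,0,3,0],
    [0,0,3,0],
    [0,0,3,0],
    [0,0,3,0],
    [0,0,3,0],
    [0,0,3,0],
    [0,0,3,0],
  ],
  claw=10,
  newtons=110,
)

```text
t: 6.18
eef_pos: [474.8, -124.8, 32.5]
ee_rot: [[-0.191, 0.982, 0.001], [0.982, 0.191, 0.0], [-0.0, 0.001, -1.0]]
force: [0.0, -1.1, 5.4]
grip_width: 19.7
grasp_force: 107.7
```

>>> play_rows(
  series=[
    [0,0,-8,0],
    [0,0,-16,0],
    [0,0,-28,0],
    [0,0,-45,0],
    [0,0,-65,0],
    [0,0,-65,0],
  ],
)

```text
t: 6.92
eef_pos: [475.0, -124.9, 98.5]
ee_rot: [[-0.191, 0.982, 0.003], [0.982, 0.191, -0.001], [-0.001, 0.003, -1.0]]
force: [0.6, -1.5, -2.7]
grip_width: 19.3
grasp_force: 107.6
```

```bash
python3 - <<'E'
from h import *
c=[474.2,-124.7,97.]; a=11
for t,g in [([474,-125,220],11),([413,-285,220],-90),([413,-285,60],-90),([413,-285,10],-90)]: print(t,shift(c,a,t,g))
for uv in [(304,190),(290,192),(319,192),(288,185),(341,239),(321,262)]: print(uv,plane('scene',uv,0).round())
print(env.get_state()['torque'],env.get_state()['joints'])
E
```

```text
[474, -125, 220] [-0.256, -0.254, -123.0, -0.0]
[413, -285, 220] [-145.677, -90.662, -123.0, 1.763]
[413, -285, 60] [-145.677, -90.662, 37.0, 1.763]
[413, -285, 10] [-145.677, -90.662, 87.0, 1.763]
(304, 190) [ 614. -198.    0.]
(290, 192) [ 577. -149.    0.]
(319, 192) [ 632. -260.    0.]
(288, 185) [ 609. -125.    0.]
(341, 239) [ 449. -425.    0.]
(321, 262) [ 319. -393.    0.]
[-0.13703036 -0.00662691  0.00628486] [ -2.12557932  30.76346948  15.53472554 128.13078401 -20.3604943
  23.16700317  41.14315843]
```

>>> play_rows(
  series=[
    [0,0,-60,0],
    [0,0,-123,0],
    [-20,-12,-123,0.18],
    [-40,-25,-123,0.36],
    [-60,-37,-123,0.54],
    [-80,-50,-123,0.72],
    [-100,-62,-123,0.9],
    [-120,-75,-123,1.08],
    [-146,-91,-123,1.26],
    [-146,-91,-123,1.44],
    [-146,-91,-123,1.62],
    [-146,-91,-123,1.763],
    [-146,-91,-80,1.763],
    [-146,-91,-30,1.763],
    [-146,-91,20,1.763],
    [-146,-91,37,1.763],
    [-146,-91,37,1.763],
    [-146,-91,37,1.763],
  ],
)

```text
t: 9.18
eef_pos: [412.9, -285.7, 60.4]
ee_rot: [[1.0, -0.0, 0.0], [-0.0, -1.0, -0.0], [0.0, 0.0, -1.0]]
force: [-0.4, -0.6, -2.4]
grip_width: 19.6
grasp_force: 108.6
```

```bash
python3 - <<'E'
from h import *
s=env.get_state(); print(s['t'],s['eef_pos'],s['force'],s['torque'],s['joints'])
def g(c,x,y,w,h,s):
    im=vision.snapshot(c)[:,:,::-1]; return cv2.resize(im[y:y+h,x:x+w],None,fx=s,fy=s,interpolation=cv2.INTER_CUBIC)
cv2.imwrite('pics/a2.png',np.hstack([g('scene',275,165,80,90,5),g('top',275,120,80,90,5)]))
E
```

```text
9.175 [ 412.85384487 -285.67883324   60.3803727 ] [-0.38665631 -0.64383167 -2.40592784] [-0.01826977  0.15521636  0.0026519 ] [  5.9559165   39.4033699   33.17372408 128.07145712 -51.08206525
  26.49789788  -9.32632387]
```

View pics/a2.png

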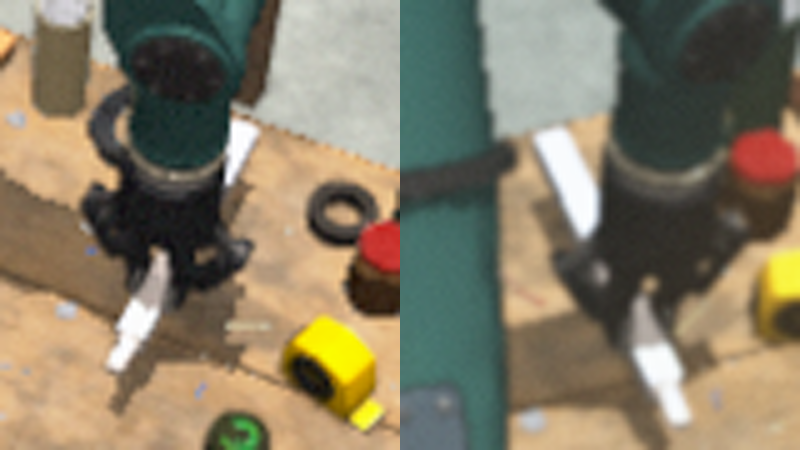

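The bar hangs level over the patch, with the turned end towards the robot and everything nearby clear. Now I'll lower it gently.

>>> play_rows(
  series=[
    [0,0,25,0],
    [0,0,45,0],
    [0,0,52,0],
    [0,0,55,0],
    [0,0,56,0],
    [0,0,57,0],
    [0,0,57,0],
  ],
)

```text
t: 10.15
eef_pos: [413.0, -285.5, 3.3]
ee_rot: [[1.0, -0.0, 0.0], [-0.0, -1.0, -0.0], [0.0, 0.0, -1.0]]
force: [0.0, 0.5, -2.3]
grip_width: 19.7
grasp_force: 108.6
```

>>> play_rows(
  series=[
    [0,0,0.7,0],
    [0,0,1.5,0],
    [0,0,1.5,0],
    [0,0,1.5,0],
  ],
)

```text
t: 10.65
eef_pos: [413.0, -285.5, 2.7]
ee_rot: [[1.0, -0.0, 0.002], [-0.0, -1.0, 0.0], [0.002, -0.0, -1.0]]
force: [-1.1, 1.6, 10.7]
grip_width: 19.7
grasp_force: 110.7
```

>>> play_rows(
  series=[
    [0,0,0,0],
    [0,0,0,0],
    [0,0,0,0],
    [0,0,-30,0],
    [0,0,-60,0],
    [48,0,-60,0],
    [96,0,-60,0],
    [96,0,-60,0],
    [96,0,-30,0],
    [96,0,-8,0],
    [96,0,-1,0],
    [96,0,-1,0],
    [96,0,-1,0],
  ],
  claw=50,
)

```text
t: 12.28
eef_pos: [508.9, -285.9, 3.3]
ee_rot: [[1.0, -0.001, 0.001], [-0.001, -1.0, -0.001], [0.001, 0.001, -1.0]]
force: [-0.1, -0.4, 0.7]
grip_width: 49.7
grasp_force: 0.0
```

>>> play_rows(
  series=[
    [0,0,0,0],
    [0,0,0,0],
    [0,0,0,0],
    [0,0,0,0],
    [0,0,0,0],
    [0,0,0,0],
    [0,0,0,0],
  ],
  claw=10,
)

```text
t: 13.15
eef_pos: [509.3, -286.2, 3.7]
ee_rot: [[1.0, -0.001, 0.002], [-0.001, -1.0, -0.001], [0.002, 0.001, -1.0]]
force: [-0.2, -0.0, 5.8]
grip_width: 19.5
grasp_force: 108.6
```

>>> play_rows(
  series=[
    [0,0,-10,0],
    [0,0,-60,0],
    [0,0,-120,0],
    [0,0,-180,0],
    [0,0,-220,0.18],
    [0,0,-220,0.36],
    [0,0,-220,0.54],
    [0,0,-220,0.72],
    [0,0,-220,0.9],
    [0,0,-220,1.08],
    [0,0,-220,1.26],
    [0,0,-220,1.379],
    [0,0,-220,1.379],
    [0,0,-220,1.379],
  ],
)

```text
t: 14.9
eef_pos: [508.6, -285.0, 222.5]
ee_rot: [[0.192, -0.981, -0.0], [-0.981, -0.192, 0.001], [-0.001, 0.0, -1.0]]
force: [-0.4, 0.2, -2.5]
grip_width: 19.5
grasp_force: 108.5
```

```bash
python3 - <<'E'
from h import *
s=env.get_state(); print(s['t'],s['eef_pos'],s['joints'])
def g(c,x,y,w,h,s):
    im=vision.snapshot(c)[:,:,::-1]; k=cv2.resize(im[y:y+h,x:x+w],None,fx=s,fy=s,interpolation=cv2.INTER_CUBIC)
    for i in range(0,w,5):
        for j in range(0,h,5): k[j*s,i*s]=(0,0,255)
    return k
cv2.imwrite('pics/a3.png',np.vstack([g('scene',225,178,60,40,12)[:300*2-180],g('top',210,175,60,30,12)])[:, :])
print(cv2.imread('pics/a3.png').shape)
for c in('scene','top'):
    vision.snapshot(c)
    for n,z in [('channel_stop',30),('channel_mouth',30),('post_a',12),('jig',0)]: print(c,n,[(d['point'],round(d['score'],2),plane(c,d['point'],z).round(1)) for d in pinpoint(c,n)[:2]])
E
```

```text
14.9 [ 508.56780073 -285.02279219  222.47904731] [-19.08585722  45.16629897  72.53531349 113.04740536 -50.10703941
  61.88169405 -92.60546074]
(780, 720, 3)
scene channel_stop [([230.8, 193.1], 0.93, array([438. ,  61.5,  30. ]))]
scene channel_mouth [([269.4, 198.9], 0.89, array([482.3, -97. ,  30. ]))]
scene post_a [([251.8, 193.4], 0.54, array([488.7, -10.8,  12. ])), ([249.5, 208.3], 0.43, array([414.2, -39.3,  12. ]))]
scene jig [([248.5, 198.3], 0.87, array([467.2,  -5.9,   0. ]))]
top channel_stop [([216.4, 211.8], 0.62, array([441.9,  69.5,  30. ]))]
top channel_mouth []
top post_a [([110.4, 224.3], 0.59, array([508. , 410.3,  12. ]))]
top jig [([238.6, 207.0], 0.8, array([461.1,  -9.5,   0. ]))]
```

```bash
python3 - <<'E'
import cv2,numpy as np
k=cv2.imread('pics/a3.png'); a=k[0:420]; b=k[420:]
o=np.vstack([a[:, :],b])
o=cv2.resize(o,(540,585),interpolation=cv2.INTER_AREA); cv2.imwrite('pics/a4.png',o)
E
```

```text
(no output)
```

View pics/a4.png

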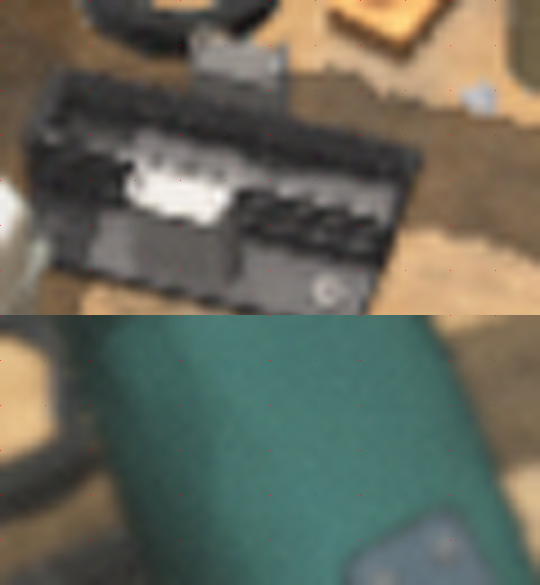

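The channel is empty and clean. Its walls run from about (231,188) to (271,196) in scene, and its mouth is near (269,199). The original grasp pose with the bar seated gives the channel line, and the mirrored grasp (178 mm to the inner end both times) reproduces it. I'll work out the shifts for that.

```bash
python3 - <<'E'
from h import *
a=np.radians(11.0);y=np.array([np.cos(a),np.sin(a)]);x=np.array([-y[1],y[0]])
print(x,np.cross([y[0],y[1],0],[0,0,-1]))
x=np.cross([y[0],y[1],0],[0,0,-1])[:2]
c=np.array([474.2,-124.7])-146*x-91*y; c=c+[96,0]; c=[c[0],c[1],222.5]; print('cmd',c)
u=np.array([np.cos(np.radians(-79)),np.sin(np.radians(-79))])
for k,z in [(4,222.5),(4,100),(0,100)]:
    t=np.array([474.2,-124.7])+k*u; print(k,t,shift(c,-169,[t[0],t[1],z],-169))
E
```

```text
[-0.190809    0.98162718] [-0.190809    0.98162718  0.        ]
cmd [np.float64(508.7300396312381), np.float64(-285.38118736262453), 222.5]
4 [ 474.96323598 -128.62650873] [-160.318, 3.236, 0.0, -0.0]
4 [ 474.96323598 -128.62650873] [-160.318, 3.236, 122.5, -0.0]
0 [ 474.2 -124.7] [-164.318, 3.236, 122.5, -0.0]
```

>>> play_rows(
  series=[
    [-40,1,0,0],
    [-80,2,0,0],
    [-120,3,0,0],
    [-150,3.2,0,0],
    [-160.3,3.2,0,0],
    [-160.3,3.2,30,0],
    [-160.3,3.2,60,0],
    [-160.3,3.2,90,0],
    [-160.3,3.2,110,0],
    [-160.3,3.2,122.5,0],
    [-160.3,3.2,122.5,0],
    [-160.3,3.2,122.5,0],
  ],
)

```text
t: 17.0
eef_pos: [475.7, -129.3, 100.7]
ee_rot: [[0.19, -0.982, 0.001], [-0.982, -0.19, -0.001], [0.001, -0.001, -1.0]]
force: [-0.3, -0.5, -1.8]
grip_width: 19.7
grasp_force: 108.4
```

```bash
python3 - <<'E'
from h import *
s=env.get_state(); print(s['t'],s['eef_pos'],s['joints'],s['torque'])
def g(c,x,y,w,h,s):
    im=vision.snapshot(c)[:,:,::-1]; return cv2.resize(im[y:y+h,x:x+w],None,fx=s,fy=s,interpolation=cv2.INTER_CUBIC)
cv2.imwrite('pics/a5.png',g('scene',220,160,80,60,10))
E
```

```text
17.0 [ 475.69150434 -129.32807397  100.67495166] [-29.79624821  46.62063627  60.74834734 128.8531158  -63.88595527
  44.90698388 -92.79082741] [-0.12679901 -0.0098439   0.01257442]
```

View pics/a5.png

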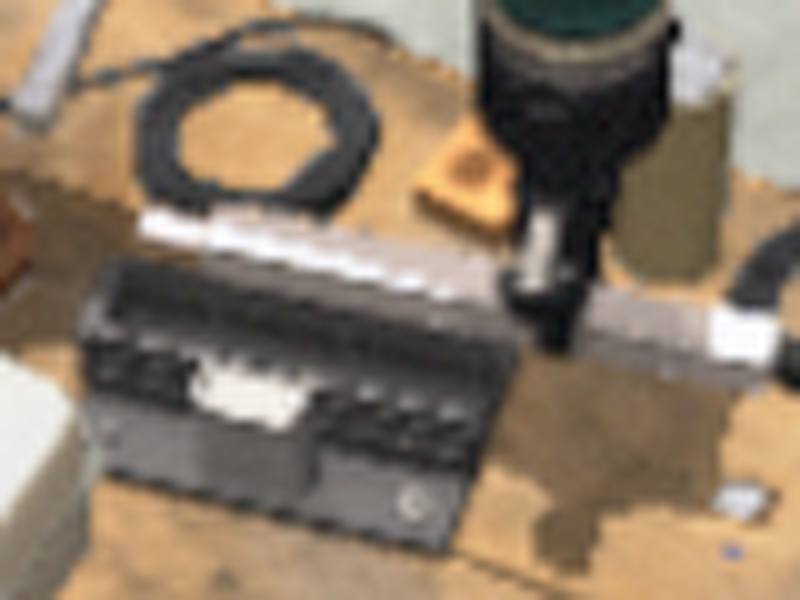

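The bar is above the channel and parallel to it, with the spigot tip at scene (234,181.5) and the plain end near (297,193). A quick numeric check before lowering.

```bash
python3 - <<'E'
from h import *
print(plane('scene',(233.6,181.6),109.), proj('scene',np.array([[441.7,45.4,109],[485.1+0,-177.6,109]])))
E
```

```text
[441.29112035  44.19578124 109.        ] [[233.38982035 181.43103991]
 [288.28519982 193.05522351]]
```

>>> play_rows(
  series=[
    [0,0,20,0],
    [0,0,38,0],
    [0,0,48,0],
    [0,0,54,0],
    [0,0,58,0],
    [0,0,61,0],
    [0,0,64,0],
    [0,0,66,0],
    [0,0,66,0],
  ],
)

```text
t: 18.18
eef_pos: [475.5, -128.7, 34.0]
ee_rot: [[0.19, -0.982, 0.001], [-0.982, -0.19, -0.0], [0.0, -0.001, -1.0]]
force: [2.0, -0.0, -1.3]
grip_width: 19.4
grasp_force: 108.6
```

>>> play_rows(
  series=[
    [-1,0,0.5,0],
    [-2,0,0.7,0],
    [-3,0,0.7,0],
    [-4,0,0.7,0],
    [-5,0,0.7,0],
    [-5,0,0.7,0],
  ],
)

```text
t: 18.92
eef_pos: [474.6, -124.5, 33.7]
ee_rot: [[0.19, -0.982, 0.001], [-0.982, -0.19, -0.001], [0.002, -0.001, -1.0]]
force: [1.9, -2.5, 3.2]
grip_width: 19.9
grasp_force: 109.1
```

>>> play_rows(
  series=[
    [-1,0,0,0],
    [-2,0,0,0],
    [-3,0,0,0],
    [-3,0,0,0],
  ],
)

```text
t: 19.42
eef_pos: [474.1, -121.5, 33.6]
ee_rot: [[0.19, -0.982, 0.001], [-0.982, -0.19, -0.002], [0.002, -0.001, -1.0]]
force: [3.0, -4.6, 2.7]
grip_width: 19.5
grasp_force: 109.2
```

>>> play_rows(
  series=[
    [-1,0,0,0],
    [-2,0,0,0],
    [-3,0,0,0],
    [-3,0,0,0],
  ],
)

```text
t: 19.92
eef_pos: [473.5, -118.7, 33.7]
ee_rot: [[0.19, -0.982, 0.001], [-0.982, -0.19, -0.002], [0.002, -0.001, -1.0]]
force: [2.9, -4.4, 1.7]
grip_width: 19.7
grasp_force: 109.2
```

>>> play_rows(
  series=[
    [-0.7,0,0,0],
    [-1.4,0,0,0],
    [-2,0,0,0],
    [-2,0,0,0],
  ],
)

```text
t: 20.42
eef_pos: [473.2, -116.7, 33.7]
ee_rot: [[0.19, -0.982, 0.001], [-0.982, -0.19, -0.002], [0.002, -0.001, -1.0]]
force: [2.7, -3.9, 2.9]
grip_width: 19.5
grasp_force: 109.2
```

>>> play_rows(
  series=[
    [-0.7,0,0,0],
    [-1.4,0,0,0],
    [-2,0,0,0],
    [-2,0,0,0],
  ],
)

```text
t: 20.92
eef_pos: [472.8, -114.9, 33.7]
ee_rot: [[0.19, -0.982, 0.001], [-0.982, -0.19, -0.002], [0.002, -0.001, -1.0]]
force: [3.1, -5.0, 2.3]
grip_width: 19.4
grasp_force: 109.2
```

>>> play_rows(
  series=[
    [0,0,0.6,0],
    [0,0,1.2,0],
    [0,0,1.2,0],
  ],
)

```text
t: 21.3
eef_pos: [472.8, -114.9, 33.4]
ee_rot: [[0.189, -0.982, 0.002], [-0.982, -0.189, -0.0], [0.001, -0.002, -1.0]]
force: [1.6, -3.4, 12.8]
grip_width: 19.5
grasp_force: 110.7
```

>>> play_rows(
  series=[
    [0,0,0,0],
    [0,0,0,0],
    [0,0,0,0],
    [0,0,-30,0],
    [0,0,-80,0],
    [0,0,-130,0],
    [0,0,-180,0],
    [0,0,-180,0],
  ],
  claw=50,
)

```text
t: 22.3
eef_pos: [473.7, -114.5, 214.8]
ee_rot: [[0.191, -0.981, 0.005], [-0.981, -0.191, -0.001], [0.002, -0.005, -1.0]]
force: [-0.7, 0.0, -0.3]
grip_width: 50.2
grasp_force: 0.0
```

```bash
python3 - <<'E'
from h import *
s=env.get_state(); print(s['t'],s['eef_pos'],s['joints'])
def g(c,x,y,w,h,s):
    im=vision.snapshot(c)[:,:,::-1]; k=cv2.resize(im[y:y+h,x:x+w],None,fx=s,fy=s,interpolation=cv2.INTER_CUBIC)
    for i in range(0,w,5):
        for j in range(0,h,5): k[j*s,i*s]=(0,0,255)
    return k
a=g('scene',155,143,40,30,10);b=g('top',90,203,40,30,10);c=g('scene',220,175,80,40,10)[:300]
c=g('scene',220,178,80,30,10)
cv2.imwrite('pics/a6.png',np.vstack([np.hstack([a,b]),c]))
E
```

```text
22.3 [ 473.65657937 -114.49206928  214.75434558] [ -40.41296815   38.42661554   74.05891661  125.05199465  -48.02534735
   53.70643347 -106.2605749 ]
```

View pics/a6.png

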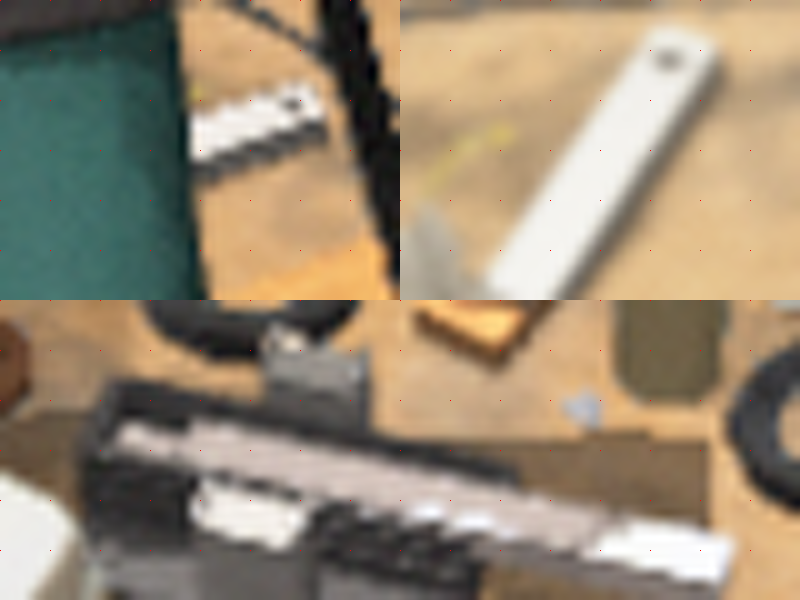

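The bar lies in the channel with its spigot near the stop (scene tip about (231,191)) and its plain square end sticking out to (293,205). The keeper is untouched. I'll fit it from its dots and corners.

```bash
python3 - <<'E'
from h import *
import fit
d1=plane('scene',(161.85,160.05),20);d2=plane('scene',(183.75,152.85),20);t2=plane('top',(116.45,208.55),20)
print(d1,d2,t2,np.linalg.norm(d1-d2),(d1+d2)/2)
S=lambda x,y:('scene',(152+x/10-.45,143+y/10-.45)); T=lambda x,y:('top',(90+x/10-.45,203+y/10-.45))
D=np.linalg.norm((d1-d2)[:2])/2
# keeper y axis: from d1 (left in scene) to d2 -> which is -/+y irrelevant; local +y towards d2
v=d2-d1; yaw=np.arctan2(v[1],v[0])-np.pi/2
for a in(0,):
    q=fit.fit([((0,-D,20),S(103,175)),((0,D,20),S(322,103)),((0,D,20),T(268,60)),((12,65,20),T(322,50)),((-12,65,20),T(250,25)),((12,65,20),S(355,115)),((-12,65,20),S(340,85)),((-12,-65,20),S(70,185)),((12,-65,20),S(92,210))],0,[d1[0]/2+d2[0]/2,d1[1]/2+d2[1]/2,yaw])
print('axis angle',np.degrees(q[2])+90)
vision.snapshot('scene'); 
for n in('keeper_mid','keeper'): print([(d['point'],d['score'],plane('scene',d['point'],10)) for d in pinpoint('scene',n)[:2]])
E
```

```text
[473.81170373 444.33317487  20.        ] [556.92055644 380.49351012  20.        ] [560.03638438 383.20345929  20.        ] 104.79782533393949 [515.36613009 412.4133425   20.        ]
[513.7 411.4] -123.41
[[0.2, 0.8], [-0.3, -0.2], [0.4, 0.5], [0.0, -0.6], [0.7, 0.3], [-0.1, -0.8], [-0.6, -1.0], [-0.0, -0.8], [-0.3, 0.0]]
axis angle -33.410142977281865
[([172.0, 154.9], 0.42, array([529.10631744, 429.16569513,  10.        ])), ([377.0, 252.3], 0.28, array([ 446.84048625, -566.46920448,   10.        ]))]
[([170.8, 159.4], 0.46, array([502.6173496 , 417.30911839,  10.        ]))]
```

```bash
python3 - <<'E'
from h import *
print('bag top',tri((112,165),(94.7,228)),'base near kp',plane('top',(150,325),0),plane('scene',(134,205),0),plane('scene',(105,227),0),plane('top',(135,250),0))
c=[472.1,-113.9,212.1]; a=-169
for t,g in [([495,30,225],-60),([514.5,180,225],15),([514.5,412,200],54.5)]: print(t,shift(c,a,t,g))
E
```

```text
bag top (array([232., 389., 326.]), np.float64(16.1)) base near kp [133.88031298 339.44718209   0.        ] [219.79542747 409.12043165   0.        ] [ 77.22551549 443.53133699   0.        ] [394.68979059 347.64237924   0.        ]
[495, 30, 225] [-136.887, -49.937, -12.9, -1.902]
[514.5, 180, 225] [-280.41, -97.7, -12.9, -3.211]
[514.5, 412, 200] [-508.147, -141.967, 12.1, -3.901]
```

>>> play_rows(
  series=[
    [-13,-5,-2,-0.18],
    [-26,-10,-4,-0.36],
    [-39,-14,-6,-0.54],
    [-52,-19,-8,-0.72],
    [-65,-24,-10,-0.9],
    [-78,-28,-12,-1.08],
    [-91,-33,-13,-1.26],
    [-104,-38,-13,-1.44],
    [-117,-43,-13,-1.62],
    [-130,-47,-13,-1.8],
    [-150,-55,-13,-1.98],
    [-172,-62,-13,-2.16],
    [-194,-70,-13,-2.34],
    [-216,-77,-13,-2.52],
    [-238,-84,-13,-2.7],
    [-260,-91,-13,-2.88],
    [-280,-98,-13,-3.06],
    [-280,-98,-13,-3.2],
    [-280,-98,-13,-3.2],
  ],
  claw=55,
)

```text
t: 25.02
eef_pos: [514.7, 179.3, 224.4]
ee_rot: [[-0.246, 0.969, -0.002], [0.969, 0.246, -0.0], [-0.0, -0.002, -1.0]]
force: [-0.0, -0.1, 0.2]
grip_width: 55.3
grasp_force: 0.0
```

```bash
python3 - <<'E'
from h import *
s=env.get_state(); print(s['t'],s['eef_pos'],s['joints'])
a=np.radians(-169);y=np.array([np.cos(a),np.sin(a),0]);x=np.cross(y,[0,0,-1]); c=np.array([472.1,-113.9,212.1])-280*x-98*y+[0,0,13]; ang=-169+np.degrees(3.2); print(c,ang)
for t,g in [([514.5,412,200],54.5),([514.5,412,60],54.5),([514.5,412,3],54.5)]: print(t,shift(c,ang,t,g))
E
```

```text
25.025 [514.73806064 179.3034864  224.40913063] [-42.05854147  22.96642131  23.96944618 116.5676414  -13.41290887
  43.14449791   4.31880243]
[514.87294527 179.65489291 225.1       ] 14.346494441863456
[514.5, 412, 200] [225.192, 57.21, 25.1, -0.701]
[514.5, 412, 60] [225.192, 57.21, 165.1, -0.701]
[514.5, 412, 3] [225.192, 57.21, 222.1, -0.701]
```

>>> play_rows(
  series=[
    [56,14,5,-0.17],
    [112,28,10,-0.34],
    [168,42,20,-0.52],
    [225,57,25,-0.7],
    [225,57,80,-0.7],
    [225,57,130,-0.7],
    [225,57,165,-0.7],
    [225,57,190,-0.7],
    [225,57,210,-0.7],
    [225,57,218,-0.7],
    [225,57,221,-0.7],
    [225,57,221,-0.7],
    [225,57,221,-0.7],
  ],
  claw=65,
)

```text
t: 26.65
eef_pos: [515.3, 412.2, 5.1]
ee_rot: [[-0.813, 0.582, 0.001], [0.582, 0.813, 0.001], [-0.0, 0.002, -1.0]]
force: [-0.6, -0.3, -0.3]
grip_width: 64.9
grasp_force: 0.0
```

>>> play_rows(
  series=[
    [0,0,0,0],
    [0,0,0,0],
    [0,0,0,0],
    [0,0,0,0],
    [0,0,0,0],
    [0,0,0,0],
    [0,0,0,0],
    [0,0,0,0],
  ],
  claw=12,
  newtons=90,
)

```text
t: 27.65
eef_pos: [515.7, 412.8, 5.2]
ee_rot: [[-0.813, 0.582, 0.002], [0.582, 0.813, 0.002], [-0.0, 0.003, -1.0]]
force: [0.4, 1.1, 6.3]
grip_width: 21.9
grasp_force: 89.6
```

```bash
python3 - <<'E'
from h import *
import fit
p=[k for i,k in enumerate(fit.jigp) if i!=2]
q=fit.fit(p,0,[454,-12,-1.38])
L=np.array([k[0] for k in p],float);c,s=np.cos(np.radians(-79)),np.sin(np.radians(-79))
f=lambda q:np.concatenate([proj(k[1][0],[q[0]+c*l[0]-s*l[1],q[1]+s*l[0]+c*l[1],l[2]])-k[1][1] for k,l in zip(p,L)])
print(least_squares(f,[454,-12],loss='soft_l1').x)
a=np.radians(14.346);y=np.array([np.cos(a),np.sin(a),0]);x=np.cross(y,[0,0,-1]); C=np.array([514.87,179.65,225.1])+225*x+57*y-[0,0,221]; ang=14.346+np.degrees(.7); print(C,ang)
for t,g in [([514.5,200,200],-20),([452.6,-12.1,200],-79),([452.6,-12.1,90],-79),([452.6,-12.1,68],-79)]: print(t,shift(C,ang,t,g))
E
```

```text
[454.3 -11.5] -78.34
[[-0.0, -0.0], [0.2, 0.2], [0.9, -0.5], [0.6, 0.6], [0.4, -0.7], [0.8, -0.2], [-0.5, -0.1], [-0.8, 0.8], [0.9, 0.1], [-0.8, 1.1], [-0.2, -1.2], [0.1, -1.0]]
[454.74569836 -11.7494491 ]
[514.34277113 411.75713481   4.1       ] 54.453045659157624
[514.5, 200, 200] [-123.237, -172.203, -195.9, 1.299]
[452.6, -12.1, 200] [-196.181, -380.762, -195.9, 2.329]
[452.6, -12.1, 90] [-196.181, -380.762, -85.9, 2.329]
[452.6, -12.1, 68] [-196.181, -380.762, -63.9, 2.329]
```

>>> play_rows(
  series=[
    [0,0,-10,0],
    [0,0,-60,0],
    [0,0,-120,0],
    [0,0,-180,0],
    [0,0,-196,0],
    [0,0,-196,0],
  ],
)

```text
t: 28.4
eef_pos: [514.3, 411.4, 200.4]
ee_rot: [[-0.813, 0.582, 0.0], [0.582, 0.813, 0.0], [0.0, 0.0, -1.0]]
force: [-0.1, -0.8, -4.2]
grip_width: 21.4
grasp_force: 89.2
```

>>> play_rows(
  series=[
    [-15,-21,0,0.16],
    [-31,-43,0,0.32],
    [-46,-64,0,0.49],
    [-62,-86,0,0.65],
    [-77,-107,0,0.81],
    [-92,-129,0,0.97],
    [-108,-150,0,1.14],
    [-123,-172,0,1.3],
    [-134,-203,0,1.46],
    [-145,-234,0,1.62],
    [-155,-265,0,1.77],
    [-166,-296,0,1.93],
    [-177,-327,0,2.08],
    [-188,-358,0,2.23],
    [-196.2,-380.8,0,2.329],
    [-196.2,-380.8,0,2.329],
    [-196.2,-380.8,50,2.329],
    [-196.2,-380.8,90,2.329],
    [-196.2,-380.8,90,2.329],
    [-196.2,-380.8,90,2.329],
  ],
)

```text
t: 30.9
eef_pos: [453.6, -12.1, 110.7]
ee_rot: [[0.982, 0.191, 0.001], [0.191, -0.982, -0.0], [0.001, 0.0, -1.0]]
force: [1.0, 0.1, -3.6]
grip_width: 21.9
grasp_force: 89.3
```

```bash
python3 - <<'E'
from h import *
s=env.get_state(); print(s['t'],s['eef_pos'],s['joints'],s['ee_rot'].round(3)[:, 1])
# bright keeper-top mask, project extents onto keeper top plane
z=s['eef_pos'][2]-5.2+20
for c in('scene',):
    im=vision.snapshot(c); cv2.imwrite('pics/b1.png',im[:,:,::-1])
    for n,zz in(('keeper_mid',z-10),('keeper',z-20)): print(n,[(d['point'],round(d['score'],2),plane(c,d['point'],zz).round(1)) for d in pinpoint(c,n)[:3]])
    e=s['eef_pos']; v=np.array([.982,.191,0])
    print('pred',[proj(c,np.array([e[0],e[1],z])+k*v).round(1) for k in(-65,-52.4,52.4,65)])
    # intensity profile along the keeper axis on its top face
    g=cv2.cvtColor(im,cv2.COLOR_RGB2GRAY).astype(np.float32)
    for off in(-7,0,7):
        ks=np.arange(-84,85,4); uv=np.array([proj(c,np.array([e[0],e[1],z])+k*v+off*np.array([-.191,.982,0])) for k in ks],np.float32)
        print(off,list(zip(ks.tolist(),cv2.remap(g,uv[:,:1],uv[:,1:],1).ravel().astype(int).tolist())))
E
```

```text
30.9 [453.56586177 -12.05743873 110.67138224] [-31.67359186  32.16759405  37.68350006 132.82830495 -44.2822599
  27.77483844 -36.69127717] [ 0.191 -0.982  0.   ]
keeper_mid [([245.6, 181.1], 0.58, array([460.4,  -0.8, 115.5])), ([245.1, 207.9], 0.45, array([340.7, -63.1, 115.5]))]
keeper [([245.0, 184.9], 0.68, array([449. ,  -3.8, 105.5]))]
pred [array([242.2, 193.8]), array([243.2, 191.4]), array([251. , 172.1]), array([251.9, 169.9])]
-7 [(-84, 176), (-80, 120), (-76, 96), (-72, 122), (-68, 183), (-64, 219), (-60, 203), (-56, 196), (-52, 212), (-48, 221), (-44, 227), (-40, 229), (-36, 223), (-32, 214), (-28, 175), (-24, 142), (-20, 126), (-16, 126), (-12, 127), (-8, 120), (-4, 110), (0, 94), (4, 89), (8, 76), (12, 51), (16, 29), (20, 24), (24, 22), (28, 21), (32, 22), (36, 25), (40, 25), (44, 28), (48, 36), (52, 39), (56, 34), (60, 35), (64, 29), (68, 23), (72, 26), (76, 24), (80, 24), (84, 29)]
0 [(-84, 172), (-80, 138), (-76, 99), (-72, 101), (-68, 179), (-64, 216), (-60, 194), (-56, 115), (-52, 157), (-48, 200), (-44, 222), (-40, 225), (-36, 192), (-32, 153), (-28, 128), (-24, 126), (-20, 128), (-16, 128), (-12, 128), (-8, 128), (-4, 127), (0, 134), (4, 145), (8, 149), (12, 145), (16, 128), (20, 108), (24, 69), (28, 37), (32, 24), (36, 25), (40, 24), (44, 24), (48, 25), (52, 27), (56, 24), (60, 23), (64, 27), (68, 26), (72, 26), (76, 27), (80, 25), (84, 25)]
7 [(-84, 113), (-80, 77), (-76, 81), (-72, 116), (-68, 200), (-64, 228), (-60, 233), (-56, 223), (-52, 222), (-48, 218), (-44, 213), (-40, 215), (-36, 217), (-32, 179), (-28, 142), (-24, 126), (-20, 123), (-16, 123), (-12, 118), (-8, 115), (-4, 114), (0, 115), (4, 122), (8, 134), (12, 142), (16, 147), (20, 152), (24, 147), (28, 137), (32, 102), (36, 64), (40, 38), (44, 26), (48, 22), (52, 22), (56, 24), (60, 25), (64, 25), (68, 27), (72, 24), (76, 21), (80, 20), (84, 24)]
```

The keeper's near end and dot sit about 3.5 mm towards the robot of their expected places. I'll correct by +4 mm in tool x and lower.

>>> play_rows(
  series=[
    [4,0,0,0],
    [4,0,12,0],
    [4,0,22,0],
    [4,0,28,0],
    [4,0,32,0],
    [4,0,35,0],
    [4,0,38,0],
    [4,0,40,0],
    [4,0,40,0],
  ],
)

```text
t: 32.17
eef_pos: [456.7, -11.4, 70.1]
ee_rot: [[0.982, 0.191, -0.0], [0.191, -0.982, 0.0], [-0.0, -0.0, -1.0]]
force: [0.6, 0.1, -3.4]
grip_width: 21.6
grasp_force: 89.4
```

Already 6 mm or more below the lip tops with no contact. Now the last bit down.

>>> play_rows(
  series=[
    [0,0,0.7,0],
    [0,0,1.4,0],
    [0,0,2,0],
    [0,0,2,0],
    [0,0,2,0],
  ],
)

```text
t: 32.8
eef_pos: [456.9, -11.4, 69.1]
ee_rot: [[0.982, 0.19, 0.001], [0.19, -0.982, 0.001], [0.001, -0.001, -1.0]]
force: [-1.3, 0.7, 9.4]
grip_width: 21.7
grasp_force: 91.2
```

>>> play_rows(
  series=[
    [0,0,0,0],
    [0,0,0,0],
    [0,0,0,0],
    [0,0,-20,0],
    [0,0,-60,0],
    [0,0,-110,0],
    [0,-50,-150,0],
    [0,10,-170,0],
    [20,60,-170,0],
    [40,120,-170,0],
    [60,180,-170,0],
    [60,240,-170,0],
    [60,240,-170,0],
    [60,240,-170,0],
  ],
  claw=50,
)

```text
t: 34.55
eef_pos: [560.7, -235.3, 237.5]
ee_rot: [[0.982, 0.19, -0.001], [0.19, -0.982, 0.001], [-0.001, -0.001, -1.0]]
force: [0.4, 0.7, -1.0]
grip_width: 49.8
grasp_force: 0.0
```

```bash
python3 - <<'E'
from h import *
s=env.get_state(); print(s['t'],s['eef_pos'],s['force'])
im=vision.snapshot('scene'); g=cv2.cvtColor(im,cv2.COLOR_RGB2GRAY).astype(np.float32)
vision.snapshot('top')
def prof(o,v,ks,z):
    uv=np.array([proj('scene',np.array([o[0]+k*v[0],o[1]+k*v[1],z])) for k in ks],np.float32)
    return list(zip(ks.tolist(),cv2.remap(g,uv[:,:1],uv[:,1:],1).ravel().astype(int).tolist()))
u=np.array([.191,-.982]);v=np.array([.982,.191]);j=np.array([454.7,-11.7])
print('keeper along y',prof(j,v,np.arange(-80,81,4),84))
for k in (-40,40): print('keeper across at',k,prof(j+k*v,u,np.arange(-32,33,4),84))
print('bar along x, z52',prof(j,u,np.arange(-96,220,6),52))
for c in('scene','top'):
  for n,z in(('keeper_mid',74),('bar_turned',41),('bar_plain',41),('channel_stop',30)):
    print(c,n,[(round(d['score'],2),[((plane(c,d['point'],z)[:2]-j)@w).round(1) for w in(u,v)]) for d in pinpoint(c,n)[:2]])
E
```

```text
34.55 [ 560.72161383 -235.2634722   237.48533139] [ 0.41654886  0.73115551 -1.02088181]
keeper along y [(-80, 83), (-76, 85), (-72, 84), (-68, 97), (-64, 131), (-60, 124), (-56, 92), (-52, 74), (-48, 99), (-44, 134), (-40, 144), (-36, 146), (-32, 146), (-28, 146), (-24, 147), (-20, 148), (-16, 148), (-12, 146), (-8, 147), (-4, 147), (0, 149), (4, 152), (8, 152), (12, 149), (16, 149), (20, 164), (24, 185), (28, 224), (32, 234), (36, 239), (40, 235), (44, 204), (48, 157), (52, 147), (56, 212), (60, 200), (64, 151), (68, 87), (72, 83), (76, 91), (80, 98)]
keeper across at -40 [(-32, 111), (-28, 117), (-24, 127), (-20, 145), (-16, 132), (-12, 125), (-8, 135), (-4, 142), (0, 144), (4, 146), (8, 144), (12, 117), (16, 104), (20, 119), (24, 131), (28, 134), (32, 144)]
keeper across at 40 [(-32, 64), (-28, 73), (-24, 72), (-20, 70), (-16, 107), (-12, 154), (-8, 211), (-4, 234), (0, 235), (4, 238), (8, 233), (12, 196), (16, 132), (20, 158), (24, 195), (28, 190), (32, 186)]
bar along x, z52 [(-96, 149), (-90, 151), (-84, 113), (-78, 78), (-72, 62), (-66, 107), (-60, 115), (-54, 95), (-48, 96), 
[... 410 characters left out ...]
, (174, 249), (180, 248), (186, 236), (192, 135), (198, 107), (204, 123), (210, 141), (216, 155)]
scene keeper_mid [(0.73, [np.float64(-9.3), np.float64(5.3)]), (0.7, [np.float64(92.7), np.float64(-29.7)])]
scene bar_turned [(0.54, [np.float64(-62.2), np.float64(-11.0)])]
scene bar_plain [(0.58, [np.float64(181.5), np.float64(-3.8)])]
scene channel_stop [(0.89, [np.float64(-62.2), np.float64(6.8)]), (0.17, [np.float64(-26.0), np.float64(41.9)])]
top keeper_mid [(0.42, [np.float64(-4.7), np.float64(12.3)])]
top bar_turned [(0.66, [np.float64(-64.2), np.float64(-2.1)])]
top bar_plain [(0.46, [np.float64(184.5), np.float64(-6.8)])]
top channel_stop [(0.93, [np.float64(-72.0), np.float64(6.2)])]
```

The numbers confirm it: the keeper spans ±66 mm with its dots at ±52 mm, centred and between the lips. The bar's plain end is at jig x ≈ 190 mm, which puts the gap at about 5 mm or less. Handing in.

```bash
python3 -c "
from station import env
print(env.close_job())"
```

```text
the job is handed in; nothing more can be done
None
```

The job is handed in at about 35 s of the 72 s: the bar is reversed in the channel with its turned end near the stop (about 5 mm gap or less by measurement, though I felt no contact with the stop), and the keeper lies centred across both posts between their lips.

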